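# Set and lock the fret-slotting jig

## Robot

A 6-joint arm with a two-finger parallel gripper is mounted at the origin on the work surface. World frame = base frame: x ahead of the robot, y to its left, z up, the work surface at z = 0. Lengths are in m, angles in degrees, forces in N, time in s.
With the tool pointing down it reaches from about 0.25 to 0.725 m from the base axis. Payload 9.7 kg.
Tool frame: the origin (TCP) lies midway between the tips of the shut fingers; the grasp point (between the pads) lies bot.grasp_offset behind it (bot.grasp_offset is the distance from the TCP to the grasp point, in m); x points along the fingers, y is the direction in which the jaws open and shut, and the axes are right-handed (so a half turn about x gives the same grasp; the last joint's range is limited). The gripper opens to 85 mm and grips with 20 to 120 N. Pads are 22 mm wide; open, the fingers measure 114 mm over their backs; the gripper's body (76 mm by 85 mm) begins 54 mm behind the grasp point. The pads swing forward as they close: fully open they stand 13 mm farther back than shut.
Start: joints at [77.006, 4.979, 10.078, 95.1, 0, 90], TCP at [0.124, 0.536, 0.231] pointing down, gripper open.
Joint ranges: [-179.16, 179.16], [-48.56, 103.87], [-65.8, 70.77], [-126.05, 130.52], [-82.76, 87.17], [-180, 180]. Speed limits (degrees/s): [127.2, 127.2, 147.25, 180, 180, 180].

## Interface

Orientations are given as [roll, pitch, yaw] about the fixed x, y, z axes, in that order (R = Rz(yaw) Ry(pitch) Rx(roll)).
In Python, from workcell import status, camera, bot gives the robot as it stands.
- The arm moves only by the shell command python3 -m jog 'ROWS' [OPENING] [FORCE]. ROWS is text: rows parted by semicolons, each of 4 numbers parted by spaces: the shift along the tool's x, y, z in mm, then the turn about the tool's x in degrees. A call has exactly 8 rows; each row is the pose to reach, as a shift and turn from the pose commanded when the call began, along the tool's axes at that moment; what a row does not reach only later rows make up. A row lasts 1/8 s, in which the tool goes at most 62.5 mm and 10.7 degrees, less where a joint would pass 70% of its speed; a pose out of reach is approached as far as the arm can. A call with a gripper value outside its range is refused whole. OPENING is the opening, from 0 (shut) to 1 (fully open), set as the call begins (- or left out, the last holds). The fingers move at their own pace and stop on an object; FORCE is the grip in N (left out, the last holds). Time passes only in rows, so rows that repeat a pose let the fingers close, or fill a call up. It gives the time, the measured TCP pose, the force and the opening at its end, in the units of the state.
- status.get_obs(): the state, without advancing time (a new reading comes with each control period).
- camera(name): name is "side" or "top" or "wrist"; returns a dict with "color" (420x560x3 uint8, red, green, blue), "vfov" (degrees; the focal length in pixels is half the picture's height over the tangent of half this angle, whatever the lens; pixels are square), "cx", "cy" (the principal point, pixels), "D" ([k1, k2, p1, p2, k3] as OpenCV has them; the pictures are not rectified), "rvec" (rotation vector, rad) and "tvec" (3), from world to camera coordinates, as OpenCV has them. Camera axes: x right, y down, z forward; pixel columns grow to the right and rows downward; lengths in m; the calibration is good to about 2 mm. A picture is of the moment at which its call begins. There is no depth.
- bot.job_done(): hands the job in, once; it reports no verdict.
The state is a dict: "time": time; "q": joint angles; "qd": joint speeds; "joint_efforts": joint torques, N m; "ee_pos": TCP position; "tcp_rot": TCP orientation; "wrist_force": force on the tool from outside, world axes, zero at the start; "torque": the same for the moment, N m; "opening": finger opening in m.
Only numpy, scipy, OpenCV 4.12 (cv2) and the standard library are available. Lean on these libraries where they do the work, as an engineer would, in place of code of your own. Each camera call takes 0.05 s, during which the arm holds its last target. There are 200 camera calls.

## Task

On the fret-slotting jig, pull the index rod's black knob out to its middle click. Then take the big hex key from its wooden rest, seat its short arm fully home in the recessed socket of the clamp screw, let go of it, take it again near the far end of its long arm and turn the screw clockwise until it stops. Finally draw the key out and lay it back on its rest as it was, long arm across both notches and short arm hanging down, without disturbing the other things on the bench.

Things in the scene. Friction and masses are not known exactly. Their poses are not given: they have to be found in the camera images.
- jig: the jig: a wooden base 250 x 260 x 8 mm fixed to the bench, carrying an 80 x 80 mm aluminium clamp block (top at z 56 mm), a grey rod housing 50 x 60 mm (top at 49 mm), a dark fingerboard blank and an aluminium fence 41 mm high. Origin: underside, z up. In its axes the clamp block is centred at (-40, 40) mm, the rod housing at (-40, -95) mm, the fence runs along y at x = 90 mm. The index rod comes out of the housing towards -y
- indexrod (a joint): push-pull index rod, metres pulled out towards the jig's -y: 0 pushed in, click positions at 0, 0.020 (middle) and 0.040. A spring detent of about 4 N holds it at each click and draws it in when let go within 7 mm of it; it starts pushed in
- knob (a point): centre of the rod's black round knob, 32 mm across and 24 mm long along the rod (the jig's y), axis 36 mm above the bench; moves with the rod; axes parallel to the jig's
- lockscrew (a joint): clamp screw angle in rad, growing clockwise seen from above; it starts loose at 0.2 to 0.6 and comes to a hard stop (tight) at 1.5. Turning it takes about 0.4 N m; it stays where it is left
- socket_mouth (a point): on the screw's vertical axis at the rim of the screw head (50 mm above the bench, sunk 6 mm below the top of the clamp block in a 46 mm round bore). From this level a conical six-sided lead-in, 30 mm across flats at its rim, narrows over 8 mm to the hex socket, 18.4 mm across flats, 32 mm deep, whose floor is 40 mm below this point. Its axes turn with the screw: the key enters when its x axis lies at a multiple of 60 degrees to this x axis, give or take about 8 degrees
- socket_floor (a point): centre of the socket's floor, 10 mm above the bench, where the tip of the seated key stands; same axes as socket_mouth
- rest: wooden key rest fixed to the bench: base 130 x 70 x 12 mm with two notched posts, 14 mm thick, at x = -39 and +39 mm along its x axis, each with a V notch (80 degrees, 42 mm wide, cheeks rising 10 mm above the key's axis) along x. Origin: centre of the underside, z up
- rest_mid (a point): the point midway between the two notches, 104 mm above the bench, where the axis of the key's long arm lies when it rests in them; axes as the rest's
- key: L-shaped dark steel hex key, 17 mm across flats, 0.45 kg. Origin: tip of the short arm (its last 6 mm are stepped down, 14 to 16 mm, as lead-in). z runs up the short arm to the bend, x along the long arm away from the bend; the long arm's axis is at z = 78 mm, its end at x = 168.5 mm; its flats face +y and -y. It starts in the rest's notches, x along the rest's x, the short arm hanging down
- key_mid (a point): point on the long arm's axis 61 mm from the short arm's axis: the key's balance point along the long arm. On the rest it lies at rest_mid
- key_end (a point): far end of the long arm, on its axis, 168.5 mm from the short arm's axis. When the key stands seated and let go, this end may sag by up to 10 mm and the key can turn about 10 degrees either way in the socket before the screw follows
- screwdriver: bystander, not to be disturbed: screwdriver with a red plastic handle, 200 mm long, lying on the bench
- hammer: bystander, not to be disturbed: wooden-handled hammer, 240 mm, lying on the bench
- sandblock: bystander, not to be disturbed: plain steel sanding block 90 x 45 x 30 mm
- tub: bystander, not to be disturbed: open white plastic tub 110 x 90 x 50 mm
- gluejar: bystander, not to be disturbed: amber glass jar, 60 mm across, 80 mm tall
- taperoll: bystander, not to be disturbed: paper tape roll, 90 mm across, 24 mm high
- caul: bystander, not to be disturbed: wooden clamping caul 160 x 30 x 25 mm
Mind the look-alikes: they are no part of the job. Several things have the shape of the key; the one meant has the colours described above.

How it is judged:
By the outcome, as a careful person would: the job done as asked, in the order asked, and still so for the second after the job is handed in, with the robot touching nothing.
It also fails if it takes over 72 s, if anything falls off the work surface, if the arm or the gripper's body presses on something with over 40 N, if the wrist force passes 120 N, or if a joint passes its speed limit or range.

## Working session

There is one attempt and no reset: what is moved stays moved. The work goes in short steps, Python scripts to look and compute and a shell command to move; the robot and the scene stay as the last step left them, time stands still between calls to the robot, and variables do not carry over. Pictures are saved under pics/ and viewed, about 8 in all and at most 12, crops included, and the job is handed in when it is done.

```bash
ls; mkdir -p pics; cat > h.py <<'E'
import numpy as np, cv2
from workcell import status, camera, bot
from scipy.spatial.transform import Rotation as R
def snap(n,f):
    c=camera(n); cv2.imwrite('pics/'+f,c['color'][:,:,::-1]); np.save('pics/'+f[:-4]+'.npy',c,allow_pickle=True); return c
def load(f): return np.load('pics/'+f+'.npy',allow_pickle=True).item()
def K(c):
    f=c['color'].shape[0]/2/np.tan(np.radians(c['vfov'])/2); return np.array([[f,0,c['cx']],[0,f,c['cy']],[0,0,1.]])
def ray(c,p):
    u=cv2.undistortPoints(np.array([[p]],float),K(c),np.array(c['D'],float))[0,0]
    M=cv2.Rodrigues(np.array(c['rvec'],float))[0]; o=-M.T@np.array(c['tvec']).ravel(); return o,M.T@np.array([u[0],u[1],1])
def onz(c,p,z):
    o,d=ray(c,p); return o+d*(z-o[2])/d[2]
def proj(c,P):
    return cv2.projectPoints(np.array(P,float).reshape(-1,1,3),np.array(c['rvec'],float),np.array(c['tvec'],float),K(c),np.array(c['D'],float))[0][:,0]
def tri(c1,p1,c2,p2):
    o1,d1=ray(c1,p1);o2,d2=ray(c2,p2)
    s=np.linalg.lstsq(np.c_[d1,-d2],o2-o1,rcond=None)[0]; a=o1+d1*s[0];b=o2+d2*s[1]
    return (a+b)/2,np.linalg.norm(a-b)
def totool(target,yawjaw=None):
    "shift in tool axes mm from measured pose to TCP target"
    s=status.get_obs(); r=R.from_euler('xyz',s['tcp_rot'],degrees=True).as_matrix()
    return r, r.T@(np.array(target)-s['ee_pos'])*1000
E
python3 - <<'E'
from h import *
a=snap('top','top0.png');b=snap('side','side0.png');cv2.imwrite('pics/both0.png',np.vstack([a['color'],b['color']])[:,:,::-1])
s=status.get_obs();print(s);print(bot.grasp_offset)
print(R.from_euler('xyz',s['tcp_rot'],degrees=True).as_matrix().round(3))
for c in(a,b): print(ray(c,(280,210)),c['vfov'],c['D'])
E
```

```text
pics
{'time': 0.1, 'q': array([7.70043675e+01, 5.01000793e+00, 1.00405926e+01, 9.51007452e+01,
       1.40650863e-03, 8.99999194e+01]), 'qd': array([-0.09578702, -0.15750664,  0.15376001,  0.01877171, -0.09343694,
       -0.02474348]), 'joint_efforts': array([-1.19029410e-04, -5.21563375e+01,  4.65652013e+01,  1.60354172e-02,
       -8.04239278e-06, -1.16628686e-05]), 'ee_pos': array([0.1236299 , 0.53571734, 0.23064853]), 'tcp_rot': array([ -91.14853457,   89.92982534, -104.14408734]), 'wrist_force': array([ 0.31617633, -0.99397834,  0.54520512]), 'torque': array([ 0.01205913, -0.01016037,  0.01537693]), 'opening': 0.08541777673226615}
0.0187
[[-0.     0.225  0.974]
 [-0.001  0.974 -0.225]
 [-1.    -0.001 -0.   ]]
(array([0.3248252 , 0.06724225, 1.17160274]), array([ 1.54030080e-01,  1.80812141e-04, -9.88085997e-01])) 54.680948676023476 [-0.01601699  0.          0.          0.          0.        ]
(array([ 0.43864182, -0.75348331,  0.71077679]), array([ 0.07608231,  0.78266557, -0.6181331 ])) 57.040308560996216 [-0.08521152  0.          0.          0.          0.        ]
```

View pics/top0.png

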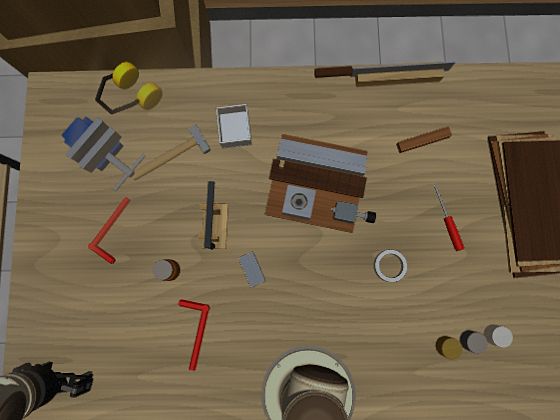

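View pics/side0.png

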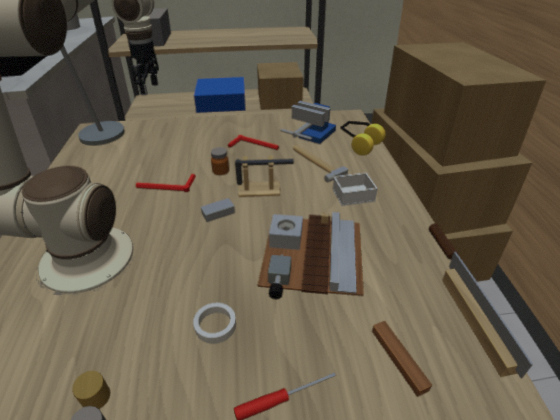

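The top view has three L-shaped things: a dark one on the wooden rest (210,215), a red one (110,235) and a red one (195,330). The dark one on the rest fits "dark steel". The jig is near (318,185) and its knob near (370,217). I'll check this in an enlarged crop.

```bash
python3 - <<'E'
from h import *
a=load('top0');im=a['color'][120:260,190:390]
cv2.imwrite('pics/crop1.png',cv2.resize(im,None,fx=4,fy=4,interpolation=cv2.INTER_CUBIC)[:,:,::-1])
E
```

```text
(no output)
```

View pics/crop1.png

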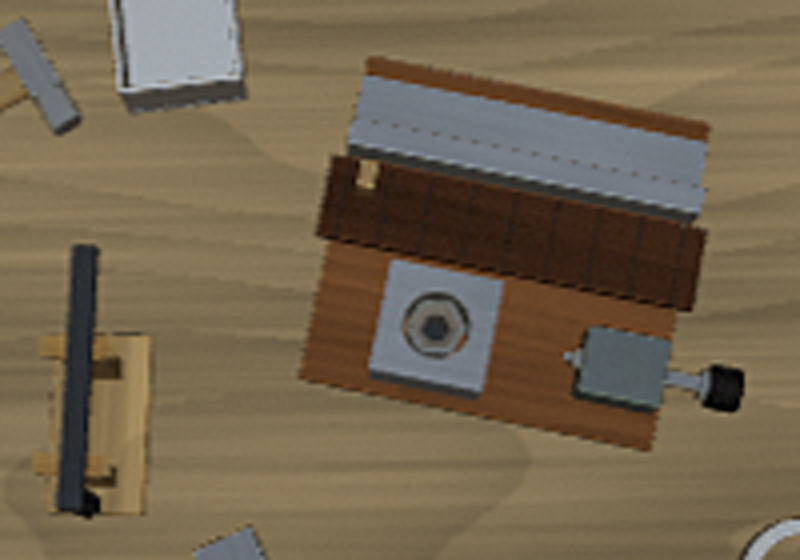

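The dark key lies on the rest, far end at crop (85,245), bend at (72,510). The clamp block's corners, bore (436,325) and knob (722,388) are clear. The red Ls are look-alikes.

```bash
python3 - <<'E'
from h import *
a=load('top0')
f=lambda u,v,z: onz(a,(190+u/4-.4,120+v/4-.4),z)
# block top corners
B=np.array([f(*p,.056) for p in [(390,259),(503,280),(484,397),(369,374)]]); print('block',B.mean(0),(B*1000).round())
print('bore',f(436,325,.053))
C=np.array([f(300,378,.008),f(652,450,.008)]);d=C[1]-C[0];print('base edge',C,np.linalg.norm(d),np.degrees(np.arctan2(d[1],d[0])))
H=np.array([f(588,326,.049),f(671,342,.049),f(657,411,.049),f(574,394,.049)]);print('housing',H.mean(0))
d=H.mean(0)-B.mean(0);print(np.linalg.norm(d[:2]),np.degrees(np.arctan2(d[1],d[0])))
print('knob',f(724,387,.045))
e=f(85,245,.106);b=f(70,512,.106);d=e-b;print('key',e,b,np.linalg.norm(d),np.degrees(np.arctan2(d[1],d[0])))
# side view key ends
for n in('end',):pass
s=status.get_obs();print(s['time'])
E
```

```text
block [0.52201701 0.01479673 0.056     ] [[571.  46.  56.]
 [555. -33.  56.]
 [472. -17.  56.]
 [490.  62.  56.]]
bore [0.52408312 0.01495439 0.053     ]
base edge [[ 0.4950673   0.11226798  0.008     ]
 [ 0.43794624 -0.13979257  0.008     ]] 0.2584518057094626 -102.7685061944587
housing [ 0.49167726 -0.11459395  0.049     ]
0.13290014276867687 -103.19640459359329
knob [ 0.4775552  -0.18560655  0.045     ]
key [0.5739276  0.25199235 0.106     ] [0.39487853 0.26044109 0.106     ] 0.17924829153132876 -2.7015966644173766
0.1
```

```bash
python3 -m jog '0 -44 36 6; 0 -89 72 13; 0 -133 108 19; 0 -178 144 26; 0 -222 180 32; 0 -267 216 39; 0 -311 253 45; 0 -356 289 51' 1 40
cat >> h.py <<'E'
def need(target,jaw=None,show=True):
    r,s=totool(target); y=np.degrees(np.arctan2(r[1,1],r[0,1])); t=None
    if jaw is not None: t=(-(jaw-y)+90)%180-90   # turn about tool x (down) = clockwise
    st=status.get_obs()
    if show: print('t',round(st['time'],2),'shift',s.round(1),'turn',None if t is None else round(t,1),'jaw',y.round(1),'F',st['wrist_force'].round(1),'open',round(st['opening'],4),'pos',st['ee_pos'].round(4))
    return s
E
python3 -c "
from h import *
need((.4765,-.1855,.12),-12.9);print(status.get_obs()['q'])"
```

```text
time: 1.1
ee_pos: [0.3256, 0.1223, 0.2312]
tcp_rot: [88.6, 90.0, 24.4]
wrist_force: [1.4, 0.2, 0.7]
opening: 0.0853
t 1.1 shift [111.2   1.7 342.8] turn 38.7 jaw 25.8 F [1.4 0.2 0.7] open 0.0853 pos [0.3256 0.1223 0.2312]
[ 2.05900357e+01 -2.24225906e+01 -1.39476317e+01  9.84450357e+01
  1.98880935e-03  8.47600934e+01]
```

```bash
python3 -m jog '10 0 50 6; 30 0 105 12; 50 1 160 18; 75 1 215 25; 95 2 265 31; 108 2 310 36; 111 2 343 39; 111 2 343 39'
python3 - <<'E'
from h import *
need((.4765,-.1855,.12),-12.9)
a=snap('wrist','w1.png')
print(proj(a,[(.4765,-.1855,.036)]))
E
```

```text
time: 2.1
ee_pos: [0.4774, -0.1849, 0.119]
tcp_rot: [-93.3, 89.9, 163.6]
wrist_force: [0.1, 0.1, 0.6]
opening: 0.0856
t 2.1 shift [-1.  -0.7  0.8] turn -0.3 jaw -13.2 F [0.1 0.1 0.6] open 0.0856 pos [ 0.4774 -0.1849  0.119 ]
[[275.95111622 215.45105104]]
```

View pics/w1.png

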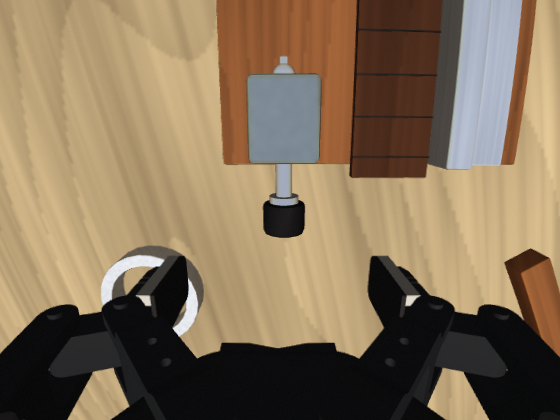

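```bash
python3 - <<'E'
from h import *
a=load('w1')
k=onz(a,(284,219),.036); print('knob',k, 'front/back top',onz(a,(284,237),.036),onz(a,(284,203),.048))
H=[onz(a,p,.049) for p in[(250,74),(320,74),(320,162),(248,162)]];print('housing',np.mean(H,0)); 
u=onz(a,(284,235),.04)-onz(a,(285,65),.036)
v=H[2]-H[1]; w=H[3]-H[0]; print([np.degrees(np.arctan2(x[1],x[0])) for x in(v,w,u)])
e=onz(a,(222,163),.008)-onz(a,(350,163),.008);print(np.degrees(np.arctan2(e[1],e[0])))
t=onz(a,(150,290),.024);print('tape',t)
print(ray(a,(280,210)))
need((k[0],k[1],.018),-12.9)
E
```

```text
knob [ 0.48191448 -0.18971765  0.036     ] front/back top [ 0.47859827 -0.2042148   0.036     ] [ 0.48525281 -0.1741774   0.048     ]
housing [ 0.49864789 -0.11720761  0.049     ]
[np.float64(-101.40809506677991), np.float64(-105.7736200176027), np.float64(-103.27761280520376)]
166.8365323441057
tape [ 0.35053364 -0.2309372   0.024     ]
(array([ 0.49385437, -0.11951346,  0.26248108]), array([-0.05659652, -0.26535498, -0.96252974]))
t 2.15 shift [101.4   6.2   4.7] turn -0.2 jaw -13.1 F [-0.2 -0.2 -0.5] open 0.085 pos [ 0.4771 -0.1838  0.1194]
```

The picture shows the knob at (284,219) between the open fingers, with the tape roll well clear. I'll descend, grip and pull.

```bash
python3 -m jog '0 5 2 0; 20 5 2 0; 40 5 2 0; 60 5 2 0; 75 5 2 0; 90 5 2 0; 101 5 2 0; 101 5 2 0' 1 40
python3 -m jog '0 0 0 0; 0 0 0 0; 0 0 0 0; 0 0 0 0; 0 0 0 0; 0 0 0 0; 0 0 0 0; 0 0 0 0' 0 40
python3 -c "
from h import *
need((.4815,-.1865,.018),-12.9)"
```

```text
time: 3.15
ee_pos: [0.4814, -0.1862, 0.0186]
tcp_rot: [-96.8, 89.9, 160.2]
wrist_force: [0.3, -0.1, -0.2]
opening: 0.0853
time: 4.15
ee_pos: [0.4815, -0.1864, 0.0199]
tcp_rot: [-59.3, 90.0, -162.3]
wrist_force: [-3.4, 1.2, 5.1]
opening: 0.0306
t 4.15 shift [1.9 0.  0.1] turn -0.1 jaw -13.0 F [-3.4  1.2  5.1] open 0.0306 pos [ 0.4815 -0.1864  0.0199]
```

```bash
python3 -m jog '0 0 3 0; 0 0 7 0; 0 0 10 0; 0 0 14 0; 0 0 17 0; 0 0 20 0; 0 0 21 0; 0 0 21 0'
python3 -m jog '0 0 -1 0; 0 0 -1 0; 0 0 -1 0; 0 0 -1 0; 0 0 -1 0; 0 0 -1 0; -30 0 -1 0; -90 0 -1 0' 1
python3 - <<'E'
from h import *
need((.4815,-.1865,.018),-12.9)
a=snap('wrist','w2.png')
im=a['color'];cv2.imwrite('pics/w2.png',im[:,:,::-1])
E
```

```text
time: 5.15
ee_pos: [0.477, -0.2064, 0.0199]
tcp_rot: [-168.8, 89.9, 88.2]
wrist_force: [-2.5, 4.8, 6.6]
opening: 0.0309
time: 6.15
ee_pos: [0.4759, -0.2053, 0.1081]
tcp_rot: [-100.2, 89.7, 156.8]
wrist_force: [1.5, 0.5, 0.6]
opening: 0.0853
t 6.15 shift [ 90.1   1.6 -19.5] turn -0.1 jaw -13.0 F [1.5 0.5 0.6] open 0.0853 pos [ 0.4759 -0.2053  0.1081]
```

View pics/w2.png

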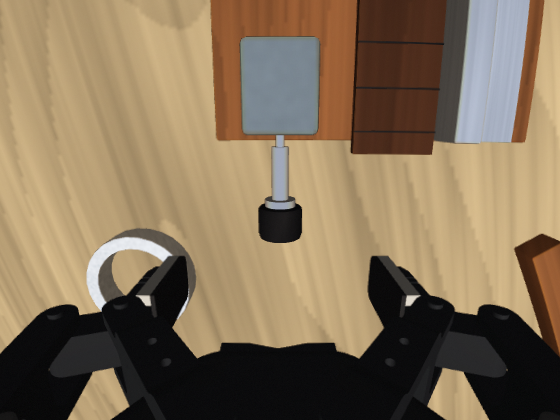

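```bash
python3 -m jog '-30 0 -10 0; -60 -1 -50 0; -60 -2 -100 0; -60 -3 -145 0; -60 -4 -175 0; -60 -4 -185 0; -60 -4 -185 0; -60 -4 -185 0'
python3 - <<'E'
from h import *
b=load('w2'); a=load('w1')
for c,v in((a,237),(b,242)): print('knob front top',onz(c,(282,v),.05))
a=snap('wrist','w3.png')
need((.514,-.024,.17))
p=proj(a,[(.523,.015,.05)])[0];print(p)
x,y=p.round().astype(int);x=max(x,100);y=max(y,75)
im=a['color'][y-75:y+75,x-100:x+100];print('crop origin',x-100,y-75)
cv2.imwrite('pics/w3c.png',cv2.resize(im,None,fx=4,fy=4,interpolation=cv2.INTER_CUBIC)[:,:,::-1])
E
```

```text
time: 7.2
ee_pos: [0.5149, -0.0256, 0.1693]
tcp_rot: [-3.2, 90.0, -106.3]
wrist_force: [-0.0, 0.5, 0.0]
opening: 0.0852
knob front top [ 0.47810073 -0.1986417   0.05      ]
knob front top [ 0.47648295 -0.21857693  0.05      ]
t 7.25 shift [-0.7 -1.3 -1.4] turn None jaw -13.1 F [-1.   0.1  0.5] open 0.0852 pos [ 0.5149 -0.0257  0.1693]
[275.15015309 155.62779337]
crop origin 175 81
```

View pics/w3c.png

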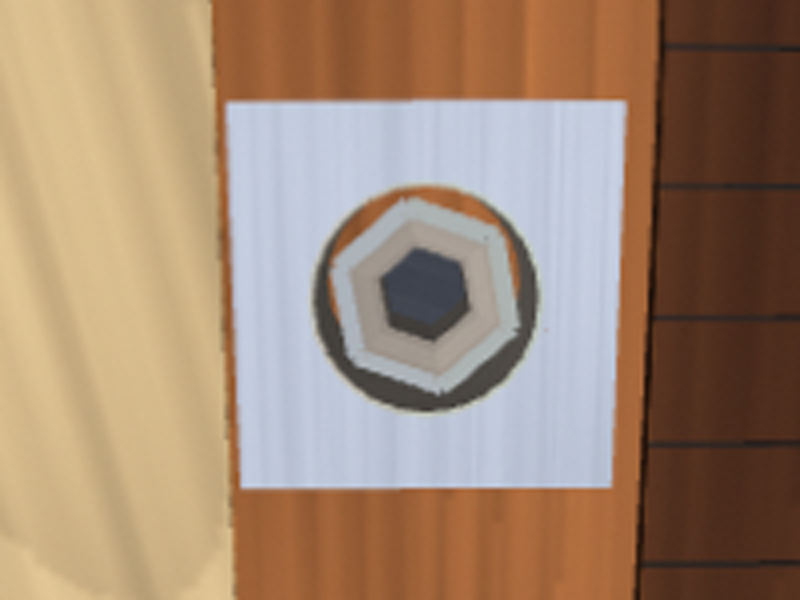

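The bore centre is near crop (427,297) with the hex rim's vertices clear. The knob has moved out 20 mm. Next: the hex centre and vertex angles.

```bash
python3 - <<'E'
from h import *
a=load('w3')
V=np.array([onz(a,(175+u/4-.4,81+v/4-.4),.05) for u,v in[(408,198),(500,238),(519,330),(440,395),(352,357),(333,265)]])
c=V.mean(0);d=V-c;ang=np.degrees(np.arctan2(d[:,1],d[:,0]));print(c,np.linalg.norm(d,axis=1),ang,np.mod(ang,60))
W=np.array([onz(a,(175+u/4-.4,81+v/4-.4),.042) for u,v in[(416,247),(461,262),(469,303),(432,340),(389,320),(380,280)]])
print('socket',W.mean(0))
Cn=np.array([onz(a,(175+u/4-.4,81+v/4-.4),.056) for u,v in[(226,102),(627,100),(611,488),(241,488)]])
e=Cn[1]-Cn[0];g=Cn[2]-Cn[3];print('block',Cn.mean(0),[np.degrees(np.arctan2(x[1],x[0])) for x in(e,g)])
# hover for key: TCP over mid, jaw 87.3
need((.45,.257,.20),87.3);print(status.get_obs()['q'])
E
```

```text
[0.52790079 0.01431346 0.05      ] [0.0210908  0.02009261 0.0212     0.0211475  0.02018943 0.0207499 ] [  86.93666203   25.6297109   -31.76539077  -94.30396542 -154.45057035
  147.3189708 ] [26.93666203 25.6297109  28.23460923 25.69603458 25.54942965 27.3189708 ]
socket [0.52790555 0.01481631 0.042     ]
block [0.52801817 0.01421028 0.056     ] [np.float64(-12.797134221902654), np.float64(-13.098070902113557)]
t 7.25 shift [ -30.8 -127.1 -260.7] turn 79.6 jaw -13.1 F [-1.   0.1  0.5] open 0.0852 pos [ 0.5149 -0.0257  0.1693]
[-2.85181199e+00 -5.65903610e-01 -2.50946992e+00  8.80594064e+01
 -9.68801982e-03  1.00211597e+02]
```

```bash
python3 -m jog '-20 -10 -20 -10; -51 -30 -60 -20; -51 -50 -105 -30; -51 -75 -150 -40; -51 -95 -195 -50; -51 -115 -235 -60; -51 -127 -258 -70; -51 -127 -261 -80'
python3 -m jog '0 0 0 -10; 0 0 0 -20; 0 0 0 -20; 0 0 0 -20; 0 0 0 -20; 0 0 0 -20; 0 0 0 -20; 0 0 0 -20'
python3 - <<'E'
from h import *
a=snap('wrist','w4.png')
need((.471,.257,.13),87.3);print(status.get_obs()['q'])
print(proj(a,[(.471,.257,.104)]))
E
```

```text
time: 8.25
ee_pos: [0.4498, 0.2589, 0.2201]
tcp_rot: [-161.7, 90.0, 175.7]
wrist_force: [-0.0, -0.6, 0.4]
opening: 0.0856
time: 9.25
ee_pos: [0.45, 0.2582, 0.2203]
tcp_rot: [-7.9, 90.0, -10.9]
wrist_force: [0.3, -0.6, 0.1]
opening: 0.085
t 9.3 shift [90.3 -0.1 21.1] turn -0.3 jaw 87.0 F [-0.2  0.2  0.5] open 0.0856 pos [0.45   0.2582 0.2203]
[ 2.98449041e+01  4.58609100e-01  4.15923991e+00  9.37005658e+01
 -2.90236824e-04  3.28445776e+01]
[[278.01831443 225.58518839]]
```

View pics/w4.png

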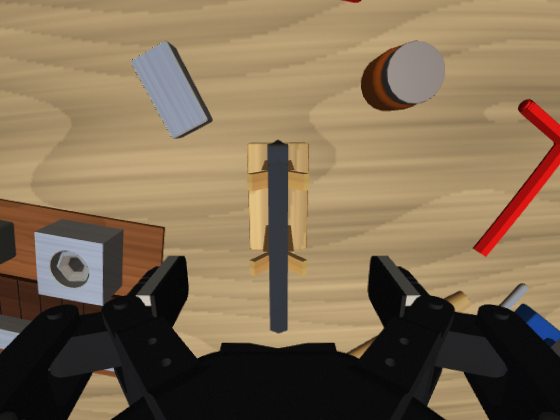

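The dark key runs vertically from its bend (278,143) to its far end (278,331) on the rest, centred between the fingers.

```bash
python3 - <<'E'
from h import *
a=load('w4')
for z in(.104,.11):
    b=onz(a,(278,144),z);e=onz(a,(278.5,330),z);d=e-b;L=np.linalg.norm(d);u=d/L
    print(b,e,L,np.degrees(np.arctan2(d[1],d[0])),'mid',e-u*.1075,'rel bend',b+u*.0708)
P=[onz(a,p,.114) for p in[(247,188),(308,188),(250,272),(306,272)]];print(np.round(P,4))
m=e-u*.1075
need((m[0],m[1],.087),-4+90)
E
```

```text
[0.39940961 0.26079448 0.104     ] [0.58118001 0.25162381 0.104     ] 0.18200158827970106 -2.8882334086539747 mid [0.47381657 0.25704051 0.104     ] rel bend [0.47011968 0.25722702 0.104     ]
[0.39904112 0.26080934 0.11      ] [0.5766129 0.2518505 0.11     ] 0.1777976330467554 -2.8882334086539805 mid [0.46924946 0.25726719 0.11      ] rel bend [0.46975119 0.25724188 0.11      ]
[[0.4334 0.2331 0.114 ]
 [0.4361 0.2838 0.114 ]
 [0.5104 0.2296 0.114 ]
 [0.5131 0.28   0.114 ]]
t 9.3 shift [1.333e+02 1.000e-01 1.930e+01] turn 1.0 jaw 87.0 F [-0.2  0.2  0.5] open 0.0856 pos [0.45   0.2582 0.2203]
```

```bash
python3 -m jog '20 0 20 0; 45 0 20 0; 70 0 20 0; 90 0 20 0; 110 0 20 0; 125 0 20 0; 135 0 20 0; 135 0 20 0' 1 100
python3 -m jog '0 0 0 0; 0 0 0 0; 0 0 0 0; 0 0 0 0; 0 0 0 0; 0 0 0 0; 0 0 0 0; 0 0 0 0' 0 100
python3 -c "
from h import *
need((.4698,.2573,.085),87.1)"
```

```text
time: 10.3
ee_pos: [0.4697, 0.257, 0.0848]
tcp_rot: [-149.0, 90.0, -152.0]
wrist_force: [-0.0, 0.2, 0.1]
opening: 0.0855
time: 11.3
ee_pos: [0.4701, 0.2572, 0.0857]
tcp_rot: [36.6, 90.0, 33.6]
wrist_force: [-1.6, -0.2, 5.5]
opening: 0.0153
t 11.3 shift [ 0.7  0.1 -0.3] turn -0.1 jaw 87.0 F [-1.6 -0.2  5.5] open 0.0153 pos [0.4701 0.2572 0.0857]
```

```bash
python3 -m jog '-10 0 0 0; -25 0 0 0; -45 0 0 0; -65 0 0 0; -85 0 0 0; -95 0 0 0; -100 0 0 0; -100 0 0 0'
python3 -m jog '0 -15 10 -2; 0 -50 30 -7; 0 -90 53 -13; 0 -130 77 -19; 0 -165 98 -24; 0 -190 113 -27; 0 -205 121 -29.5; 0 -209 123.5 -29.5'
python3 - <<'E'
from h import *
need((.5825,.0417,.127),116.5)
a=snap('wrist','w5.png');print(proj(a,[(.5279,.0145,.056),(.5279,.0145,.05)]))
E
```

```text
time: 12.3
ee_pos: [0.4699, 0.257, 0.1851]
tcp_rot: [-146.9, 90.0, -149.9]
wrist_force: [-0.0, -1.1, -4.4]
opening: 0.0151
time: 13.3
ee_pos: [0.5823, 0.041, 0.1842]
tcp_rot: [157.3, 89.9, -176.3]
wrist_force: [0.2, 0.1, -4.4]
opening: 0.0147
t 13.3 shift [57.2  0.5  0.5] turn -0.1 jaw 116.4 F [ 0.2  0.1 -4.4] open 0.0147 pos [0.5823 0.041  0.1842]
[[278.86071211 132.00459832]
 [278.8322273  131.85025241]]
```

View pics/w5.png

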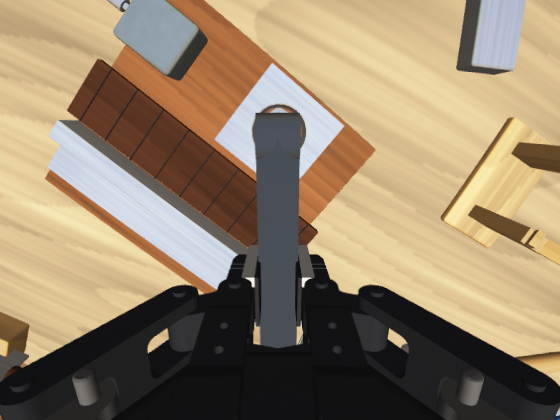

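The key covers the bore, whose rim shows at rows 104 and columns 253–305 (centre column 279, in line with the key's bend end at (278,113)).

```bash
python3 - <<'E'
from h import *
a=load('w5')
u=np.array([np.cos(np.radians(26.5)),np.sin(np.radians(26.5)),0])
for z in(.203,.195): 
  b=onz(a,(278,113),z);print('short axis',b+u*.0095)
d=onz(a,(279,290),.212)-onz(a,(278,160),.212);print('yaw',np.degrees(np.arctan2(d[1],d[0])))
t=onz(a,(280,104),.056);print('bore far rim->centre',t+u*.023, onz(a,(253,132),.056),onz(a,(305,132),.056))
E
```

```text
short axis [0.52736441 0.01318633 0.203     ]
short axis [0.52709988 0.01306836 0.195     ]
yaw 26.813789065123995
bore far rim->centre [0.52721429 0.01528148 0.056     ] [ 0.53780714 -0.00556961  0.056     ] [0.51782145 0.03475919 0.056     ]
```

```bash
python3 -m jog '15 1 0.5 0; 35 1 0.5 0; 50 1 0.5 0; 62 1 0.5 0; 70 1 0.5 0; 76 1 0.5 0; 80 1 0.5 0; 84 1 0.5 0'
python3 -m jog '2 0 0 0; 4 0 0 0; 5 0 0 0; 6 0 0 0; 7 0 0 0; 8 0 0 0; 9 0 0 0; 10 0 0 0'
python3 -c "
from h import *
need((.5825,.0417,.0693),116.5)
print(status.get_obs()['torque'])"
```

```text
time: 14.35
ee_pos: [0.5826, 0.043, 0.1014]
tcp_rot: [-22.9, 90.0, 3.6]
wrist_force: [0.4, -0.4, -4.1]
opening: 0.015
time: 15.35
ee_pos: [0.5824, 0.043, 0.0912]
tcp_rot: [144.5, 90.0, 171.0]
wrist_force: [-0.0, 0.5, -4.2]
opening: 0.0152
t 15.35 shift [21.9 -1.2 -0.5] turn 0.0 jaw 116.5 F [-0.   0.5 -4.2] open 0.0152 pos [0.5824 0.043  0.0912]
[0.01658179 0.00453696 0.02854278]
```

```bash
python3 -m jog '4 0 0 0; 8 0 0 0; 11 0 0 0; 14 0 0 0; 16 0 0 0; 18 0 0 0; 19 0 0 0; 20 0 0 0'
python3 -m jog '0.5 0 0 0; 1 0 0 0; 1.5 0 0 0; 2 0 0 0; 2.5 0 0 0; 3 0 0 0; 3 0 0 0; 3 0 0 0'
python3 -c "
from h import *
need((.5825,.0417,.0693),116.5)
print(status.get_obs()['torque'])"
```

```text
time: 16.35
ee_pos: [0.5824, 0.043, 0.0713]
tcp_rot: [-23.0, 90.0, 3.5]
wrist_force: [0.1, 0.2, -3.1]
opening: 0.0153
time: 17.35
ee_pos: [0.5832, 0.0433, 0.0694]
tcp_rot: [-15.6, 89.9, 10.9]
wrist_force: [2.3, 2.3, 5.0]
opening: 0.015
t 17.35 shift [ 0.1 -1.1 -1.3] turn 0.0 jaw 116.5 F [2.3 2.3 5. ] open 0.015 pos [0.5832 0.0433 0.0694]
[ 0.3155166  -0.25196143 -0.01891589]
```

```bash
python3 -m jog '0 0 0 0; 0 0 0 0; 0 0 0 0; 0 0 0 0; 0 0 0 0; 0 0 10 0; 0 0 30 0; 0 0 55 0' 1
python3 -m jog '0 0 15 0; 0 0 28 0; 2 0 34 0; 2 0 34 0; 2 0 34 0; 2 0 34 0; 2 0 34 0; 2 0 34 0'
python3 - <<'E'
from h import *
need((.664,.0823,.066),116.5)
a=snap('wrist','w6.png');b=snap('side','s6.png')
u=np.array([np.cos(np.radians(26.5)),np.sin(np.radians(26.5)),0])
c=np.array([.5279,.0145,0])
print(proj(b,[c+u*.1685+[0,0,.088]]),proj(a,[c+u*.152+[0,0,.088]]))
im=b['color'][180:300,220:380]
cv2.imwrite('pics/m6.png',np.hstack([a['color'][:,90:470],cv2.resize(im,None,fx=2.6,fy=3.5)])[:,:,::-1])
E
```

```text
time: 18.35
ee_pos: [0.6326, 0.068, 0.0684]
tcp_rot: [-15.8, 90.0, 10.7]
wrist_force: [0.5, 0.3, -0.4]
opening: 0.085
time: 19.35
ee_pos: [0.662, 0.0827, 0.0665]
tcp_rot: [-28.5, 90.0, -2.0]
wrist_force: [0.5, -0.2, -0.5]
opening: 0.0852
t 19.35 shift [ 0.5 -1.2  1.7] turn 0.0 jaw 116.5 F [ 0.5 -0.2 -0.5] open 0.0852 pos [0.662  0.0827 0.0665]
[[336.91428723 193.93703384]] [[276.56118639 283.65265191]]
```

View pics/m6.png

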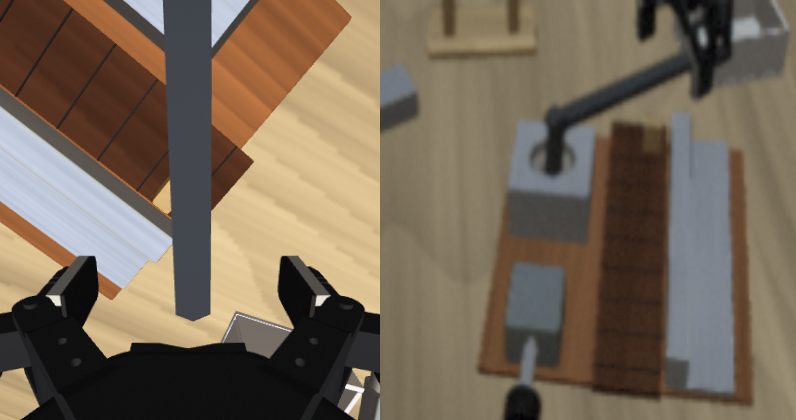

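The key stands upright in the socket. In the wrist view its far end is at (285,318), between the open fingers, and the tub is below and clear.

```bash
python3 -m jog '0 0 0 0; 0 0 0 0; 0 0 0 0; 0 0 0 0; 0 0 0 0; 0 0 0 0; 0 0 0 0; 0 0 0 0' 0 60
python3 - <<'E'
from h import *
a=load('w6')
e=onz(a,(284,318),.085);d=e-np.array([.5279,.0145,.085]);print(e,np.linalg.norm(d),np.degrees(np.arctan2(d[1],d[0])))
need((.664,.0823,.066),116.5);s=status.get_obs();print(s['torque'],s['q'])
# chord plan: circle about screw from present tool pose
r,_=totool((0,0,0));c=np.array([.5279,.0150]);p=s['ee_pos'][:2]-c;R0=np.linalg.norm(p);print('r',R0,np.degrees(np.arctan2(p[1],p[0])))
for t in range(6,91,6):
    th=np.radians(t);q=np.array([[np.cos(th),np.sin(th)],[-np.sin(th),np.cos(th)]])@p-p
    print(t,(r[:2].T@q*1000).round(1)[1:])
E
```

```text
time: 20.45
ee_pos: [0.6621, 0.0828, 0.0663]
tcp_rot: [-29.1, 90.0, -2.6]
wrist_force: [0.7, -0.7, 0.2]
opening: 0.0154
[0.68028839 0.09436208 0.085     ] 0.17204700235595818 27.65765397450697
t 20.45 shift [ 0.3 -1.3  1.5] turn 0.0 jaw 116.5 F [ 0.7 -0.7  0.2] open 0.0154 pos [0.6621 0.0828 0.0663]
[-0.02201054 -0.12102737  0.11802601] [ 7.12546852e+00  2.09480312e+01  1.07074184e+01  7.97493699e+01
 -1.71148617e-03 -1.93805717e+01]
r 0.15030864634551883 26.793514764910647
6 [-15.7  -0.7]
12 [-31.3  -3.1]
18 [-46.5  -7.1]
24 [-61.2 -12.7]
30 [-75.3 -19.8]
36 [-88.5 -28.3]
42 [-100.8  -38.1]
48 [-111.9  -49.2]
54 [-121.9  -61.3]
60 [-130.5  -74.5]
66 [-137.8  -88.5]
72 [-143.5 -103.1]
78 [-147.6 -118.3]
84 [-150.2 -133.8]
90 [-151.1 -149.6]
```

```bash
python3 -m jog '0 -15.7 -0.7 6; 0 -31.3 -3.1 12; 0 -46.5 -7.1 18; 0 -61.2 -12.7 24; 0 -75.3 -19.8 30; 0 -88.5 -28.3 36; 0 -100.8 -38.1 42; 0 -111.9 -49.2 48'
python3 - <<'E'
from h import *
need((.664,.0823,.066),116.5-48);s=status.get_obs();print(s['torque'],s['q'][5])
r,_=totool((0,0,0));c=np.array([.5279,.0150]);p=s['ee_pos'][:2]-c;print('r',np.linalg.norm(p),np.degrees(np.arctan2(p[1],p[0])))
print('F radial,tang',s['wrist_force'][:2]@p/np.linalg.norm(p), s['wrist_force'][:2]@np.array([-p[1],p[0]])/np.linalg.norm(p))
E
```

```text
time: 21.45
ee_pos: [0.6681, -0.0398, 0.0666]
tcp_rot: [17.3, 90.0, -4.4]
wrist_force: [1.1, 1.2, 1.6]
opening: 0.0152
t 21.45 shift [  0.5 111.9 -48.9] turn -0.2 jaw 68.3 F [1.1 1.2 1.6] open 0.0152 pos [ 0.6681 -0.0398  0.0666]
[-0.00702972  0.00524528  0.26483451] 18.26419475460184
r 0.15056546409229374 -21.34746378990037
F radial,tang 0.5708773166428116 1.5079952679508977
```

```bash
cat >> h.py <<'E'
def tq():
    s=status.get_obs();c=np.array([.5279,.0150]);p=s['ee_pos'][:2]-c;n=np.linalg.norm(p)
    F=s['wrist_force'];M=s['torque'];r=R.from_euler('xyz',s['tcp_rot'],degrees=True).as_matrix()
    print('t',s['time'],'r',n.round(4),'ang',np.degrees(np.arctan2(p[1],p[0])).round(2),'jaw',np.degrees(np.arctan2(r[1,1],r[0,1])).round(1),'tang',(F[:2]@[-p[1],p[0]]/n).round(1),'rad',(F[:2]@p/n).round(1),'Mz',M[2].round(2),'about screw',(M[2]+p[0]*F[1]-p[1]*F[0]).round(2),'Fz',F[2].round(1),'z',s['ee_pos'][2].round(4))
E
python3 -m jog '0 -7.9 -0.2 3; 0 -15.7 -0.7 6; 0 -23.5 -1.8 9; 0 -28.7 -2.8 11; 0 -33.9 -3.9 13; 0 -36.4 -4.5 14; 0 -39 -5.1 15; 0 -41.5 -5.8 16'; python3 -c "
from h import *
tq()"
python3 -m jog '0 -1.3 0 0.5; 0 -2.6 0 1; 0 -3.9 0 1.5; 0 -5.2 -0.1 2; 0 -6.6 -0.2 2.5; 0 -7.9 -0.2 3; 0 -7.9 -0.2 3; 0 -7.9 -0.2 3'; python3 -c "
from h import *
tq()"
```

```text
time: 22.45
ee_pos: [0.6478, -0.0762, 0.0667]
tcp_rot: [11.7, 89.9, -25.8]
wrist_force: [4.6, -2.3, 2.5]
opening: 0.0153
t 22.45 r 0.1506 ang -37.25 jaw 52.5 tang 1.0 rad 5.0 Mz 0.29 about screw 0.43 Fz 2.5 z 0.0667
time: 23.45
ee_pos: [0.6429, -0.0824, 0.0667]
tcp_rot: [10.3, 89.9, -30.2]
wrist_force: [4.6, -3.1, 2.9]
opening: 0.0149
t 23.45 r 0.1507 ang -40.26 jaw 49.5 tang 0.5 rad 5.5 Mz 0.31 about screw 0.39 Fz 2.9 z 0.0667
```

```bash
for i in 1 2; do python3 -m jog '0 -1.3 0 0.5; 0 -2.6 0 1; 0 -3.9 0 1.5; 0 -5.2 -0.1 2; 0 -6.6 -0.2 2.5; 0 -7.9 -0.2 3; 0 -7.9 -0.2 3; 0 -7.9 -0.2 3' >/dev/null; python3 -c "
from h import *
tq()"; done
```

```text
t 24.45 r 0.1507 ang -43.27 jaw 46.5 tang 0.1 rad 5.7 Mz 0.29 about screw 0.31 Fz 2.6 z 0.0667
t 25.45 r 0.1507 ang -46.23 jaw 43.5 tang 1.3 rad 5.4 Mz 0.32 about screw 0.51 Fz 3.8 z 0.0669
```

```bash
for i in 1; do python3 -m jog '0 -1.3 0 0.5; 0 -2.6 0 1; 0 -3.9 0 1.5; 0 -5.2 -0.1 2; 0 -6.6 -0.2 2.5; 0 -7.9 -0.2 3; 0 -7.9 -0.2 3; 0 -7.9 -0.2 3' >/dev/null; python3 -c "
from h import *
tq()"; done
```

```text
t 26.45 r 0.1507 ang -49.14 jaw 40.5 tang 1.6 rad 5.7 Mz 0.4 about screw 0.65 Fz 4.8 z 0.0671
```

```bash
for i in 1; do python3 -m jog '0 -1.3 0 0.5; 0 -2.6 0 1; 0 -3.9 0 1.5; 0 -5.2 -0.1 2; 0 -6.6 -0.2 2.5; 0 -7.9 -0.2 3; 0 -7.9 -0.2 3; 0 -7.9 -0.2 3' >/dev/null; python3 -c "
from h import *
tq()"; done
```

```text
t 27.45 r 0.1507 ang -52.03 jaw 37.5 tang 2.9 rad 4.0 Mz 0.43 about screw 0.87 Fz 5.5 z 0.0674
```

```bash
for i in 1; do python3 -m jog '0 -1.3 0 0.5; 0 -2.6 0 1; 0 -3.9 0 1.5; 0 -5.2 -0.1 2; 0 -6.6 -0.2 2.5; 0 -7.9 -0.2 3; 0 -7.9 -0.2 3; 0 -7.9 -0.2 3' ; python3 -c "
from h import *
tq()
a=snap('wrist','w7.png')"; done
```

```text
time: 28.45
ee_pos: [0.6144, -0.1083, 0.0676]
tcp_rot: [50.4, 89.8, -5.0]
wrist_force: [6.9, -1.7, 6.0]
opening: 0.0152
t 28.45 r 0.1507 ang -54.95 jaw 34.5 tang 4.7 rad 5.3 Mz 0.49 about screw 1.2 Fz 6.0 z 0.0676
```

View pics/w7.png

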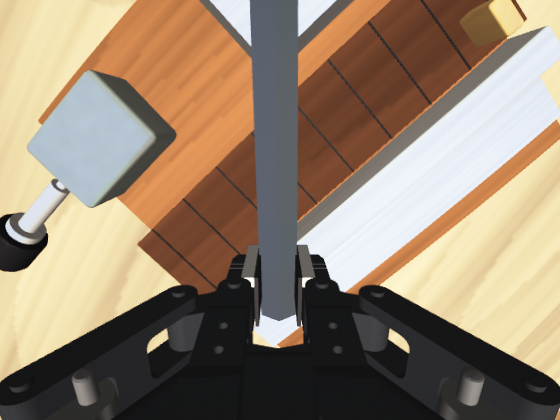

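The key lies straight in the jaws (column 278). Torque about the screw has climbed to 1.2 N m, about three times the turning torque, so it's against the stop. I'll back off into the play, release and regrip at the balance point.

```bash
python3 -m jog '0 7.9 -0.2 -3; 0 15.7 -0.8 -6; 0 23.6 -1.9 -9; 0 28.8 -2.8 -11; 0 33.9 -3.9 -13; 0 33.9 -3.9 -13; 0 33.9 -3.9 -13; 0 33.9 -3.9 -13' >/dev/null; python3 -c "
from h import *
tq()"
python3 -m jog '0 0 0 0; 0 0 0 0; 0 0 0 0; 0 0 0 0; 0 0 0 0; 0 0 0 0; 0 0 -20 0; 0 0 -55 0' 1
python3 -m jog '0 0 -20 0; -2 0 -32 0; -3 0 -34.5 0; -3 0 -34.5 0; -3 0 -34.5 0; -3 0 -34.5 0; -3 0 -34.5 0; -3 0 -34.5 0'
python3 -c "
from h import *
tq();a=snap('wrist','w8.png')"
```

```text
t 29.5 r 0.1506 ang -42.46 jaw 47.5 tang -2.8 rad 3.6 Mz 0.16 about screw -0.27 Fz 6.2 z 0.0671
time: 30.5
ee_pos: [0.5981, -0.0489, 0.066]
tcp_rot: [-37.0, 90.0, -79.5]
wrist_force: [0.5, 0.7, 0.7]
opening: 0.0853
time: 31.5
ee_pos: [0.5728, -0.0256, 0.0692]
tcp_rot: [-132.9, 90.0, -175.4]
wrist_force: [0.5, -0.4, 1.1]
opening: 0.0855
t 31.5 r 0.0605 ang -42.08 jaw 47.5 tang 0.1 rad 0.6 Mz -0.01 about screw -0.0 Fz 1.1 z 0.0692
```

View pics/w8.png

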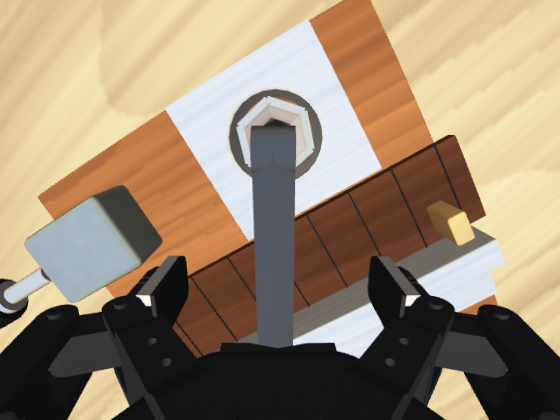

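```bash
python3 - <<'E'
from h import *
a=load('w8');im=a['color'];hsv=cv2.cvtColor(im,cv2.COLOR_RGB2HSV)
c=proj(a,[(.5279,.0147,.05)])[0];print(c)
m=((hsv[...,2]>140)&(hsv[...,1]<70)).astype(np.uint8)
mk=np.zeros_like(m);cv2.circle(mk,tuple(int(x) for x in c.round()),41,1,-1);m&=mk
# exclude block top: keep component nearest
n,l,st,ce=cv2.connectedComponentsWithStats(m,connectivity=4);print(st[1:],ce[1:])
i=1+np.argmax(st[1:,4]);pts=cv2.findContours((l==i).astype(np.uint8),0,2)[0][0]
h=cv2.convexHull(max([pts],key=len));ap=cv2.approxPolyDP(h,3,True)[:,0]
for p in ap:
    w=onz(a,p,.05)-[.5279,.0147,.05];print(p,(np.linalg.norm(w)*1000).round(1),np.degrees(np.arctan2(w[1],w[0])).round(1),np.mod(np.degrees(np.arctan2(w[1],w[0])),60).round(1))
for y in range(84,180,3): print(''.join('#' if v else '.' for v in ((hsv[y,220:335:2,2]>140)&(hsv[y,220:335:2,1]<70))))
E
```

```text
[275.70949185 136.74816198]
[[ 236   97   79   70 2295]] [[277.17559913 125.46623094]]
[264  98] 20.1 154.4 34.4
[272  97] 19.8 142.8 22.8
[307 111] 20.6 86.4 26.4
[314 148] 20.9 31.5 31.5
[296 166] 18.7 -7.3 52.7
[245 163] 21.3 -92.7 27.3
[236 128] 21.0 -144.9 35.1
##########################################################
##########################################################
#######################.........##########################
###################..................#####################
################........##..............##################
##############.......#########............################
############.......###############..........##############
###########.......######################.....#############
##########......###########################....###########
#########......#############################....##########
########.....###############################.....#########
#######.....#################################....#########
#######...##############......###############.....########
######...##############............##########.....########
#####..
[... 354 characters left out ...]
...#####.......................#########....#######
######.....####.......................##########...#######
######.....####.......................#########...########
#######.....####......................########....########
#######.....####......................######.....#########
########....####......................#####.....##########
#########....###......................###.......##########
##########....##......................#.......############
###########..................................#############
############................................##############
##############............................################
################........................##################
```

```bash
python3 - <<'E'
from h import *
from scipy.optimize import least_squares
a=load('w8')
def fit(c,V,ks,z=.05,r=.0207):
    V=np.array([onz(c,p,z)[:2] for p in V])
    f=lambda q:(V-np.array([[q[0]+q[3]*np.cos(q[2]+k*np.pi/3),q[1]+q[3]*np.sin(q[2]+k*np.pi/3)] for k in ks])).ravel()*1000
    s=least_squares(f,[.5279,.0147,.45,r]);return s.x[:2],np.degrees(s.x[2]),s.x[3],s.fun.round(1)
print(fit(a,[(269,95),(306,109),(316,147),(247,165),(237,125)],[2,1,0,4,3]))
g=cv2.resize(a['color'][85:190,215:340],None,fx=6,fy=5.7,interpolation=cv2.INTER_CUBIC)
cv2.imwrite('pics/w8c.png',g[:,:,::-1])
b=load('w3')
print(fit(b,[(175+u/4-.4,81+v/4-.4) for u,v in[(408,198),(500,238),(519,330),(440,395),(352,357),(333,265)]],[1,0,-1,-2,-3,2]))
E
```

```text
(array([0.52825902, 0.01512969]), np.float64(30.654932917126096), np.float64(0.021116733500937335), array([ 0.5,  0.8,  0.1, -0.8, -0.4,  0.8, -0.1, -0.5, -0.1, -0.3]))
(array([0.52790079, 0.01431346]), np.float64(26.57467165319176), np.float64(0.02074178798209119), array([-0.1,  0.4, -0.4, -0.6,  0.7,  0.3, -0.3, -0.4,  0.3,  0.6, -0.2,
       -0.2]))
```

View pics/w8c.png

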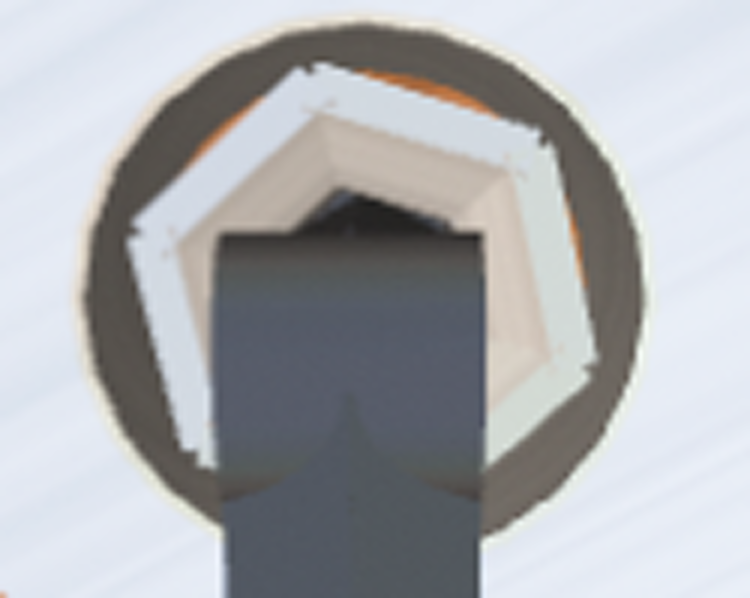

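The hex rim's vertices sit at about 29–31° (mod 60), while tight should be about 21°. The key also sits about 14° ahead of the hex. So the key jammed when I backed off and dragged the screw back about 10°. I'll turn to the stop again from the far end and let go there without backing off.

```bash
python3 -m jog '0 0 25 0; 0 0 60 0; 3 0 82 0; 3 0 91 0; 3 0 91 0; 3 0 91 0; 3 0 91 0; 3 0 91 0' 1 >/dev/null
python3 -m jog '0 0 0 0; 0 0 0 0; 0 0 0 0; 0 0 0 0; 0 0 0 0; 0 0 0 0; 0 0 0 0; 0 0 0 0' 0 60
python3 -c "
from h import *
tq()"
python3 -m jog '0 -5.2 -0.1 2; 0 -10.5 -0.4 4; 0 -15.7 -0.8 6; 0 -20.9 -1.5 8; 0 -26.1 -2.3 10; 0 -28.7 -2.8 11; 0 -28.7 -2.8 11; 0 -28.7 -2.8 11' >/dev/null
python3 -c "
from h import *
tq()"
```

```text
time: 33.55
ee_pos: [0.64, -0.087, 0.0664]
tcp_rot: [20.5, 90.0, -22.0]
wrist_force: [0.1, -1.4, 1.5]
opening: 0.0156
t 33.55 r 0.1516 ang -42.31 jaw 47.5 tang -1.0 rad 1.0 Mz 0.28 about screw 0.13 Fz 1.5 z 0.0664
t 34.55 r 0.1516 ang -53.15 jaw 36.5 tang 2.5 rad 4.2 Mz 0.36 about screw 0.73 Fz 3.1 z 0.0665
```

```bash
python3 -m jog '0 -1.3 0 0.5; 0 -2.6 0 1; 0 -3.9 0 1.5; 0 -5.2 -0.1 2; 0 -6.6 -0.2 2.5; 0 -7.9 -0.2 3; 0 -7.9 -0.2 3; 0 -7.9 -0.2 3' >/dev/null;  python3 -c "
from h import *
tq()"
python3 -m jog '0 -1.3 0 0.5; 0 -2.6 0 1; 0 -3.9 0 1.5; 0 -5.2 -0.1 2; 0 -6.6 -0.2 2.5; 0 -6.6 -0.2 2.5; 0 -6.6 -0.2 2.5; 0 -6.6 -0.2 2.5' >/dev/null;  python3 -c "
from h import *
tq()"
```

```text
t 35.55 r 0.1516 ang -56.06 jaw 33.5 tang 4.3 rad 4.5 Mz 0.45 about screw 1.11 Fz 6.0 z 0.0667
t 36.55 r 0.1516 ang -58.47 jaw 31.0 tang 4.8 rad 4.9 Mz 0.47 about screw 1.2 Fz 4.5 z 0.0669
```

```bash
python3 -m jog '0 0 0 0; 0 0 0 0; 0 0 0 0; 0 0 0 0; 0 0 0 0; 0 0 -10 0; 0 0 -35 0; 0 0 -60 0' 1 >/dev/null
python3 -m jog '-3 0 -20 0; -3 0 -31 0; -3 0 -31 0; -3 0 -31 0; -3 0 -31 0; -3 0 -31 0; -3 0 -31 0; -3 0 -31 0' >/dev/null
cat > hx.py <<'E'
from h import *
import sys
tq()
a=snap('wrist',sys.argv[1]+'.png');im=a['color'];hsv=cv2.cvtColor(im,cv2.COLOR_RGB2HSV)
ok=(hsv[...,2]>140)&(hsv[...,1]<70)
c=proj(a,[(.5280,.0147,.05)])[0];print(c)
# rim outer edge: along rays from centre, last light pixel before the dark gap
E=[]
for t in np.radians(np.arange(0,360,1.5)):
    rr=np.arange(34,0,-.25)   # from outside inward
    p=np.array([c+r*np.array([np.cos(t),np.sin(t)]) for r in np.arange(22,46,.25)])
    v=ok[p[:,1].round().astype(int),p[:,0].round().astype(int)]
    if v[:16].any() and not v.all():
        i=np.argmax(v); j=i+np.argmax(~v[i:])
        if v[i:].all() : continue
        w=onz(a,p[j],.05)[:2]; 
        if .0165<np.linalg.norm(w-[.528,.0147])<.0222: E.append(w)
E=np.array(E);print(len(E))
from scipy.optimize import least_squares
def f(q):
    d=E-q[:2];an=np.arctan2(d[:,1],d[:,0])-q[2];s=(an%(np.pi/3))-np.pi/6
    return (np.linalg.norm(d,axis=1)*np.cos(s)-q[3])*1000
best=min((least_squares(f,[.528,.0147,np.radians(g),.018],loss='soft_l1',f_scale=.4) for g in range(0,60,10)),key=lambda s:s.cost)
print('vertex mod60',np.degrees(best.x[2])%60,best.x,best.cost/len(E))
# key yaw: dark pixels along rows
r=R.from_euler('xyz',status.get_obs()['tcp_rot'],degrees=True).as_matrix()
P=[]
for y in range(175,330,5):
    row=(hsv[y,:,2]<110)&(hsv[y,:,0]>90)&(hsv[y,:,0]<130); x=np.flatnonzero(row[220:340])+220
    if len(x)>15: P.append(onz(a,(np.median(x),y),.09)[:2])
P=np.array(P);vx,vy,x0,y0=cv2.fitLine(P.astype(np.float32),cv2.DIST_HUBER,0,.01,.01).ravel();print('key yaw',np.degrees(np.arctan2(vy,vx)),len(P))
E
python3 hx.py w9
sed -n 's/x/x/p' /dev/null; python3 - <<'E'
import re;s=open('hx.py').read().replace("a=snap('wrist',sys.argv[1]+'.png')","a=load('w8')")
exec(s)
E
```

```text
t 38.55 r 0.0603 ang -58.39 jaw 31.0 tang 0.5 rad 0.5 Mz 0.02 about screw 0.05 Fz -0.1 z 0.0692
[275.17942869 137.71364636]
133
vertex mod60 21.45713826259548 [0.52792428 0.01432762 0.37449771 0.01881782] 0.021895853909090053
key yaw -56.397194 31
t 38.6 r 0.0603 ang -58.37 jaw 31.0 tang -0.1 rad 0.1 Mz -0.01 about screw -0.02 Fz -0.6 z 0.0693
[275.8398359  136.89257882]
129
vertex mod60 30.408926087616866 [0.52792395 0.01419705 0.53073588 0.01890073] 0.0253058967267455
key yaw -42.21411 31
```

Hex vertices now at 21.5° (expected about 21.1°, so tight), and the key rests at yaw −56.4°. I'll align to it, grip at the balance point and lift straight up.

```bash
python3 - <<'E'
from h import *
a=load('w9');hsv=cv2.cvtColor(a['color'],cv2.COLOR_RGB2HSV);
for z in(.09,.097):
  P=[]
  for y in range(175,330,5):
    row=(hsv[y,:,2]<110)&(hsv[y,:,0]>90)&(hsv[y,:,0]<130); x=np.flatnonzero(row[220:340])+220
    P.append(onz(a,(np.median(x),y),z)[:2])
  vx,vy,x0,y0=cv2.fitLine(np.array(P,np.float32),cv2.DIST_HUBER,0,.01,.01).ravel()
  s=np.array([.5279,.0143]);u=np.array([vx,vy]);q=np.array([x0,y0]);q=q+u*((s-q)@u);print('off at screw',np.linalg.norm(q-s))
  m=q+u*.061;print(m,np.degrees(np.arctan2(vy,vx)));need((m[0],m[1],.0692),33.6)
E
```

```text
off at screw 3.276675886849434e-05
[ 0.56163208 -0.03652468] -56.397194
t 38.6 shift [0.1 1.7 1.3] turn -2.6 jaw 31.0 F [-0.  -0.1 -0.6] open 0.0856 pos [ 0.5595 -0.0363  0.0693]
off at screw 8.136561243861639e-05
[ 0.56172702 -0.0364616 ] -56.397335
t 38.6 shift [0.1 1.8 1.3] turn -2.6 jaw 31.0 F [-0.  -0.1 -0.6] open 0.0856 pos [ 0.5595 -0.0363  0.0693]
```

```bash
python3 -m jog '0 1.7 1.3 -2.5; 0 1.7 1.3 -2.5; 0 1.7 1.3 -2.5; 0 1.7 1.3 -2.5; 0 1.7 1.3 -2.5; 0 1.7 1.3 -2.5; 0 1.7 1.3 -2.5; 0 1.7 1.3 -2.5' 0 80
python3 -m jog '-1 0 0 0; -3 0 0 0; -5 0 0 0; -8 0 0 0; -11 0 0 0; -14 0 0 0; -17 0 0 0; -20 0 0 0'
python3 -c "
from h import *
tq()"
```

```text
time: 39.6
ee_pos: [0.5616, -0.0366, 0.0694]
tcp_rot: [-15.1, 90.0, -71.6]
wrist_force: [-1.1, -1.8, 3.7]
opening: 0.0153
time: 40.6
ee_pos: [0.5557, -0.0327, 0.0788]
tcp_rot: [-146.0, 88.8, 157.7]
wrist_force: [1.4, 21.2, -72.0]
opening: 0.0147
t 40.6 r 0.0552 ang -59.77 jaw 33.6 tang 11.9 rad -17.6 Mz -0.29 about screw 0.36 Fz -72.0 z 0.0788
```

The key jams when pulled off-centre (72 N). I'll go back down, let go, and grip right beside the short arm to pull along the screw axis.

```bash
python3 -m jog '7 0 0 0; 14 0 0 0; 20 0 0 0; 20 0 0 0; 20 0 0 0; 20 0 0 0; 20 0 0 0; 20 0 0 0' - 80;python3 -c "
from h import *
tq()"
python3 -m jog '0 0 0 0; 0 0 0 0; 0 0 0 0; 0 0 0 0; 0 0 0 0; 0 0 0 0; 0 0 0 0; 0 0 0 0' 1 >/dev/null
python3 hx.py w10
python3 -c "
from h import *
need((.528+.010*.556,.0143-.010*.831,.0692),33.6)"
```

```text
time: 41.6
ee_pos: [0.5622, -0.0363, 0.0719]
tcp_rot: [65.6, 89.9, 9.2]
wrist_force: [-5.4, 0.6, 12.6]
opening: 0.0148
t 41.6 r 0.0617 ang -56.24 jaw 33.5 tang -4.2 rad -3.5 Mz 0.35 about screw 0.1 Fz 12.6 z 0.0719
t 42.6 r 0.0616 ang -56.76 jaw 33.5 tang 0.2 rad -0.6 Mz -0.01 about screw 0.01 Fz 0.2 z 0.0693
[277.05813205 135.18223312]
135
vertex mod60 21.457041178241106 [0.52794531 0.01428746 0.37449602 0.01883738] 0.02115693053950928
key yaw -55.492928 31
t 42.65 shift [  0.1   0.  -50.9] turn -0.1 jaw 33.5 F [-0.8  0.2  0.5] open 0.0853 pos [ 0.5616 -0.0365  0.0693]
```

```bash
python3 -m jog '0 0 -25 -1; -1 0 -45 -1; -1 0 -51 -1; -1 0 -51 -1; -1 0 -51 -1; -1 0 -51 -1; -1 0 -51 -1; -1 0 -51 -1' 1 >/dev/null
python3 -m jog '0 0 0 0; 0 0 0 0; 0 0 0 0; 0 0 0 0; 0 0 0 0; -1 0 0 0; -3 0 0 0; -5 0 0 0' 0 80
python3 -c "
from h import *
tq()"
```

```text
time: 44.65
ee_pos: [0.5324, 0.0062, 0.071]
tcp_rot: [-127.9, 89.7, 176.6]
wrist_force: [11.0, 1.2, -43.8]
opening: 0.0151
t 44.65 r 0.0099 ang -62.79 jaw 34.5 tang 10.3 rad 4.0 Mz -0.04 about screw 0.06 Fz -43.8 z 0.071
```

```bash
python3 -m jog '-1 0 0 0; -2 0.2 0 -1; -2 0.4 0 -2; -2 0.6 0 -3; -2 0.8 0 -4; -2 0.8 0 -4; -2 0.8 0 -4; -2 0.8 0 -4' 0 110
python3 -c "
from h import *
tq();s=status.get_obs();print(s['tcp_rot'],s['torque'])"
```

```text
time: 45.65
ee_pos: [0.5339, 0.0064, 0.0773]
tcp_rot: [-112.2, 90.0, -163.7]
wrist_force: [-1.4, -0.6, -10.2]
opening: 0.0148
t 45.65 r 0.0105 ang -55.43 jaw 38.5 tang -1.5 rad -0.3 Mz 0.09 about screw 0.08 Fz -10.2 z 0.0773
[-112.22627982   89.9657743  -163.73802839] [-0.20319162  0.49201679  0.09078164]
```

Freed: the force dropped to 10 N as the key rose. I'll turn it to the middle of the play, lower it, release, and regrip at the balance point.

```bash
python3 -m jog '0 0.5 0 -3; 0 1 0 -6; 2 1.3 0 -8; 5 1.3 0 -8; 6 1.3 0 -8; 6 1.3 0 -8; 6 1.3 0 -8; 6 1.3 0 -8' - 80
python3 -c "
from h import *
tq()"
python3 -m jog '0 0 0 0; 0 0 0 0; 0 0 0 0; 0 0 0 0; 0 0 0 0; 0 0 10 0; 0 0 30 0; 0 0 50 0' 1 >/dev/null
python3 hx.py w11
```

```text
time: 46.65
ee_pos: [0.5352, 0.0074, 0.0714]
tcp_rot: [84.3, 90.0, 40.8]
wrist_force: [-2.7, -0.2, -1.8]
opening: 0.0143
t 46.65 r 0.0106 ang -46.11 jaw 46.5 tang -2.1 rad -1.8 Mz -0.04 about screw -0.06 Fz -1.8 z 0.0714
t 47.65 r 0.0623 ang -44.05 jaw 46.5 tang 1.3 rad 0.1 Mz 0.04 about screw 0.13 Fz -0.3 z 0.0713
[277.83073483 133.28990207]
156
vertex mod60 21.181291247365788 [0.52795123 0.01431911 0.36968327 0.01881066] 0.022443524324809026
key yaw -42.393635 31
```

```bash
python3 -m jog '2 0 0 -1; 2 0 0 -1; 2 0 0 -1; 2 0 0 -1; 2 0 0 -1; 2 0 0 -1; 2 0 0 -1; 2 0 0 -1' 0 100 >/dev/null
python3 -m jog '-1 0 0 0; -2 0 0 0; -4 0 0 0; -6 0 0 0; -8 0 0 0; -10 0 0 0; -11 0 0 0; -12 0 0 0'
python3 -c "
from h import *
tq()"
```

```text
time: 49.7
ee_pos: [0.5715, -0.0273, 0.0816]
tcp_rot: [-4.0, 90.0, -46.5]
wrist_force: [-0.5, 1.2, -4.2]
opening: 0.0148
t 49.7 r 0.0608 ang -44.14 jaw 47.5 tang 0.5 rad -1.2 Mz -0.04 about screw -0.01 Fz -4.2 z 0.0816
```

```bash
python3 -m jog '-8 0 0 0; -22 0 0 0; -40 0 0 0; -58 0 0 0; -76 0 0 0; -92 0 0 0; -106 0 0 0; -114 0 0 0' >/dev/null
python3 -m jog '0 10 -19 -3; 0 28 -53 -8; 0 50 -95 -14; 0 75 -142 -21; 0 98 -186 -28; 0 120 -228 -34; 0 135 -256 -38; 0 141 -267 -39.5'
python3 - <<'E'
from h import *
need((.4700,.2572,.0860),87.0);a=snap('wrist','w12.png');b=snap('side','s12.png')
hsv=cv2.cvtColor(a['color'],cv2.COLOR_RGB2HSV);m=(hsv[...,2]<120)&(hsv[...,0]>95)&(hsv[...,0]<130)
for y in range(90,180,6):
    x=np.flatnonzero(m[y,230:330])+230
    print(y,len(x),x.min() if len(x) else 0,x.max() if len(x) else 0,end='; ')
E
```

```text
time: 51.7
ee_pos: [0.4683, 0.2591, 0.1948]
tcp_rot: [-163.3, 89.9, -166.0]
wrist_force: [0.1, -1.1, -4.7]
opening: 0.0145
t 51.7 shift [108.8  -1.8   1.9] turn 0.3 jaw 87.3 F [ 0.1 -1.1 -4.7] open 0.0145 pos [0.4683 0.2591 0.1948]
90 0 0 0; 96 0 0 0; 102 0 0 0; 108 0 0 0; 114 0 0 0; 120 0 0 0; 126 0 0 0; 132 0 0 0; 138 44 256 299; 144 44 256 299; 150 44 256 299; 156 44 256 299; 162 44 256 299; 168 23 257 299; 174 33 261 293;
```

```bash
python3 - <<'E'
from h import *
for n in('w5','w12'):
    v=load(n)['color'][:,278].astype(int);print(n,[tuple(v[y]) for y in range(102,150,4)])
E
```

```text
w5 [(np.int64(211), np.int64(219), np.int64(231)), (np.int64(79), np.int64(73), np.int64(68)), (np.int64(191), np.int64(198), np.int64(210)), (np.int64(62), np.int64(59), np.int64(57)), (np.int64(74), np.int64(77), np.int64(76)), (np.int64(75), np.int64(81), np.int64(89)), (np.int64(75), np.int64(81), np.int64(92)), (np.int64(75), np.int64(82), np.int64(93)), (np.int64(78), np.int64(82), np.int64(93)), (np.int64(76), np.int64(80), np.int64(92)), (np.int64(73), np.int64(78), np.int64(85)), (np.int64(73), np.int64(78), np.int64(85))]
w12 [(np.int64(193), np.int64(166), np.int64(124)), (np.int64(195), np.int64(169), np.int64(126)), (np.int64(196), np.int64(169), np.int64(126)), (np.int64(191), np.int64(165), np.int64(122)), (np.int64(149), np.int64(127), np.int64(95)), (np.int64(30), np.int64(29), np.int64(28)), (np.int64(31), np.int64(30), np.int64(29)), (np.int64(46), np.int64(43), np.int64(43)), (np.int64(62), np.int64(65), np.int64(62)), (np.int64(63), np.int64(68), np.int64(71)), (np.int64(63), np.int64(69), np.int64(78)), (np.int64(63), np.int64(68), np.int64(78))]
```

```bash
python3 - <<'E'
from h import *
a=load('w12');s=status.get_obs();v=a['color'][:,278].astype(int).sum(1);print('rows',[(y,v[y]) for y in range(114,140,1)])
u=np.array([np.cos(np.radians(-2.7)),np.sin(np.radians(-2.7)),0]);g=s['ee_pos']+[0,0,.0187]
for p in(0,2,4,6,8):
  for r in(.061,):
    cp,sp=np.cos(np.radians(p)),np.sin(np.radians(p))
    X=u*cp-np.array([0,0,sp]);Z=u*sp+np.array([0,0,cp])
    f=lambda x,z:g+X*(x-r)+Z*(z-.078)
    print(p,proj(a,[f(-.0085,.078),f(-.0085,.087),f(-.0085,.006),f(.1685,.078)])[:,1].round(1))
# side view: far end & bend
b=load('s12');
for p in(0,4,8):
    cp,sp=np.cos(np.radians(p)),np.sin(np.radians(p));X=u*cp-np.array([0,0,sp]);Z=u*sp+np.array([0,0,cp])
    f=lambda x,z:g+X*(x-.061)+Z*(z-.078)
    print(p,proj(b,[f(0,.078),f(0,0),f(.1685,.078)]).round(1).tolist())
cv2.imwrite('pics/s12c.png',cv2.resize(b['color'][90:220,200:340],None,fx=4,fy=4)[:,:,::-1])
g2=cv2.cvtColor(b['color'],cv2.COLOR_RGB2GRAY)
for y in range(120,190,3): print(y,''.join('#' if t<75 else '.' for t in g2[y,215:320]))
E
```

```text
rows [(114, np.int64(478)), (115, np.int64(479)), (116, np.int64(482)), (117, np.int64(484)), (118, np.int64(371)), (119, np.int64(120)), (120, np.int64(91)), (121, np.int64(89)), (122, np.int64(87)), (123, np.int64(87)), (124, np.int64(88)), (125, np.int64(87)), (126, np.int64(90)), (127, np.int64(87)), (128, np.int64(100)), (129, np.int64(117)), (130, np.int64(132)), (131, np.int64(151)), (132, np.int64(165)), (133, np.int64(177)), (134, np.int64(189)), (135, np.int64(196)), (136, np.int64(198)), (137, np.int64(200)), (138, np.int64(202)), (139, np.int64(206))]
0 [118.5 118.1 120.8 446.3]
2 [118.5 119.  116.6 440.1]
4 [118.8 120.1 112.4 433.9]
6 [119.2 121.6 108.2 427.7]
8 [120.  123.4 104.  421.7]
0 [[234.6, 129.4], [236.5, 153.2], [293.3, 127.8]]
4 [[234.6, 128.1], [234.6, 151.9], [293.2, 130.2]]
8 [[234.6, 126.7], [232.8, 150.6], [292.9, 132.5]]
120 .....................................########..........................................##################
123 .....................................#########..................................................#########
126 .............
[... 1702 characters left out ...]
........................................
174 .#########...................####.....................####...............................................
177 .............................####......................###...............................................
180 .............................####......................###...............................................
183 ..............................###......................###...............................................
186 ..............................###......................###...............................................
189 ..............................###........................................................................
```

```bash
python3 -m jog '20 -1.8 1.5 0; 40 -1.8 1.5 0; 60 -1.8 1.5 0; 77 -1.8 1.5 0; 90 -1.8 1.5 0; 98 -1.8 1.5 0; 103 -1.8 1.5 0; 105 -1.8 1.5 0'
python3 -m jog '0.5 0 0 0; 1 0 0 0; 1.5 0 0 0; 2 0 0 0; 2.5 0 0 0; 3 0 0 0; 3.2 0 0 0; 3.2 0 0 0'
python3 -c "
from h import *
need((.4700,.2572,.0857),87.0)"
```

```text
time: 52.8
ee_pos: [0.4708, 0.2563, 0.0927]
tcp_rot: [79.6, 89.8, 76.7]
wrist_force: [-12.7, 0.9, 19.8]
opening: 0.0146
time: 53.8
ee_pos: [0.4709, 0.2567, 0.092]
tcp_rot: [62.8, 89.7, 59.9]
wrist_force: [-18.7, 0.9, 29.7]
opening: 0.0149
t 53.8 shift [ 6.3  0.4 -0.9] turn 0.1 jaw 87.1 F [-18.7   0.9  29.7] open 0.0149 pos [0.4709 0.2567 0.092 ]
```

```bash
python3 - <<'E'
from h import *
a=snap('wrist','w13.png');b=snap('side','s13.png')
v=a['color'][:,278].astype(int).sum(1);print([(y,v[y]) for y in range(104,136,2)])
for y in range(104,136,4): 
    print(y,''.join('#' if t<95 else '.' for t in cv2.cvtColor(a['color'],cv2.COLOR_RGB2GRAY)[y,230:330:2]), onz(a,(278,y),.111)[:2].round(4))
b0=load('side0')
for n,q in(('0',b0),('now',b)):
  g=cv2.cvtColor(q['color'],cv2.COLOR_RGB2GRAY)
  print(n)
  for y in range(148,200,2): print(y,''.join('#' if t<75 else '.' for t in g[y,225:305]))
E
```

```text
[(104, np.int64(453)), (106, np.int64(455)), (108, np.int64(460)), (110, np.int64(464)), (112, np.int64(471)), (114, np.int64(478)), (116, np.int64(480)), (118, np.int64(257)), (120, np.int64(82)), (122, np.int64(84)), (124, np.int64(88)), (126, np.int64(85)), (128, np.int64(88)), (130, np.int64(130)), (132, np.int64(158)), (134, np.int64(185))]
104 .................................................. [0.3967 0.2603]
108 .................................................. [0.3982 0.2602]
112 .................................................. [0.3997 0.2601]
116 .................................................. [0.4012 0.2601]
120 .....................#####........................ [0.4027 0.26  ]
124 ..................############.................... [0.4042 0.2599]
128 ................################.................. [0.4058 0.2598]
132 .............######################............... [0.4073 0.2598]
0
148 ..............................................########..........................
150 ................................................................................
152 .#......
[... 3541 characters left out ...]
....................
184 ....................###......................###................................
186 ....................###......................###................................
188 ....................###......................###................................
190 ................................................................................
192 ................................................................................
194 ................................................................................
196 ................................................................................
198 ................................................................................
```

The key sits about 4 mm too far along +x and is pitched with the far end low. I'll lift slightly, shift back, loosen the grip so it can level itself in the notches, and lower.

```bash
python3 -m jog '-4 0 0 0; -6 0 -2 0; -6 0 -4 0; -6 0 -4 0; -6 0 -4 0; -6 0 -4 0; -6 0 -4 0; -6 0 -4 0' 0 100
python3 -m jog '1 0 0 0; 3 0 0 0; 5 0 0 0; 6 0 0 0; 7 0 0 0; 8 0 0 0; 9 0 0 0; 9 0 0 0' 0 25
python3 -c "
from h import *
need((.4665,.2572,.0857),87.0)"
```

```text
time: 54.9
ee_pos: [0.4677, 0.2558, 0.0934]
tcp_rot: [33.7, 89.9, 30.7]
wrist_force: [2.4, 4.6, 1.3]
opening: 0.0145
time: 55.9
ee_pos: [0.4682, 0.2572, 0.0893]
tcp_rot: [45.2, 89.6, 42.3]
wrist_force: [-9.7, 3.4, 33.4]
opening: 0.0147
t 55.9 shift [ 3.5 -0.1 -1.8] turn 0.1 jaw 87.1 F [-9.7  3.4 33.4] open 0.0147 pos [0.4682 0.2572 0.0893]
```

```bash
python3 -m jog '-2 0 0 0; -2 0 0 0; -2 0 0 0; -2 0 0 0; -2 0 0 0; -2 0 0 0; -2 0 0 0; -2 0 0 0' 1
python3 - <<'E'
from h import *
a=snap('wrist','w14.png');b=snap('side','s14.png')
b0=load('side0')
for n,q in(('0',b0),('now',b)):
  g=cv2.cvtColor(q['color'],cv2.COLOR_RGB2GRAY)
  print(n)
  for y in range(152,190,2): print(y,''.join('#' if t<75 else '.' for t in g[y,230:305]))
g=cv2.cvtColor(a['color'],cv2.COLOR_RGB2GRAY)
for y in range(96,150,4): print(y,''.join('#' if t<95 else '.' for t in g[y,200:360:2]))
E
```

```text
time: 56.9
ee_pos: [0.4672, 0.2556, 0.0861]
tcp_rot: [42.7, 90.0, 39.7]
wrist_force: [-0.5, -0.4, 0.6]
opening: 0.0856
0
152 ....................................................................#......
154 .......................................................................#...
156 ..........................................................................#
158 ...........................................................................
160 ......#####........##...#######################################............
162 .....####################################..#####################...........
164 .....#######.....######################.....#########......................
166 .....#######.#####.....................####................................
168 .....#######...............................................................
170 ......######..###......................####................................
172 ......######..####.....................####................................
174 ......######..####.....................####................................
176 ......######..#
[... 2553 characters left out ...]
....................
120 ................................................................................
124 ................................................................................
128 ................................................................................
132 ..............................######################............................
136 ..............................#######################...........................
140 ..............................#######################...........................
144 ..............................#######################...........................
148 ..............................#######################...........................
```

```bash
python3 -m jog '-10 0 0 0; -30 0 0 0; -55 0 0 0; -80 0 0 0; -105 0 -5 0; -125 0 -10 0; -132 0 -16 0; -134 0 -18 0' 1
python3 - <<'E'
from h import *
need((.45,.258,.22),87)
a=snap('wrist','w15.png');g=cv2.cvtColor(a['color'],cv2.COLOR_RGB2GRAY);g0=cv2.cvtColor(load('w4')['color'],cv2.COLOR_RGB2GRAY)
for n,q in(('w4',g0),('w15',g)):
    for y in(150,180,220,260,300,320):
        x=np.flatnonzero(q[y,255:305]<95)+255; print(n,y,(x.min(),x.max()) if len(x) else None,end=' ')
    r=np.flatnonzero(q[100:345,278]<95)+100;print('rows',r.min(),r.max())
b=snap('top','top1.png');t=cv2.cvtColor(b['color'],cv2.COLOR_RGB2HSV);t0=load('top0')['color']
d=np.abs(b['color'].astype(int)-t0).sum(2)>90
n,l,st,ce=cv2.connectedComponentsWithStats(d.astype(np.uint8));print('changed',[(s.tolist()) for s in st[1:] if s[4]>12])
E
```

```text
time: 58.0
ee_pos: [0.449, 0.2566, 0.2204]
tcp_rot: [34.3, 90.0, 31.3]
wrist_force: [1.0, 0.3, 0.3]
opening: 0.0852
t 58.0 shift [0.4 1.5 0.9] turn 0.0 jaw 87.0 F [1.  0.3 0.3] open 0.0852 pos [0.449  0.2566 0.2204]
w4 150 (np.int64(268), np.int64(287)) w4 180 (np.int64(268), np.int64(287)) w4 220 (np.int64(269), np.int64(287)) w4 260 (np.int64(255), np.int64(304)) w4 300 (np.int64(270), np.int64(286)) w4 320 (np.int64(270), np.int64(286)) rows 140 332
w15 150 (np.int64(270), np.int64(289)) w15 180 (np.int64(270), np.int64(289)) w15 220 (np.int64(271), np.int64(289)) w15 260 (np.int64(255), np.int64(304)) w15 300 (np.int64(271), np.int64(288)) w15 320 (np.int64(272), np.int64(288)) rows 144 335
changed [[78, 130, 256, 290, 19905], [331, 207, 5, 5, 16], [365, 211, 19, 14, 171], [202, 231, 87, 123, 594], [0, 362, 93, 58, 3048], [320, 371, 19, 16, 140], [298, 377, 39, 18, 275], [336, 376, 26, 44, 385]]
```

```bash
python3 - <<'E'
from h import *
for n in('top0','top1'):
    c=load(n);v=c['color'][200:235,355:395].max(2)<60;y,x=np.nonzero(v);print(onz(c,(355+x.mean(),200+y.mean()),.042).round(4),len(x))
c=load('top1')['color'];c0=load('top0')['color']
for nm,(x0,y0,x1,y1) in dict(hammer=(186,120,215,160),tub=(215,100,255,150),jar=(150,255,183,285),sand=(235,250,270,290),driver=(430,180,468,255),tape=(370,245,410,285),caul=(393,122,455,155)).items():
    print(nm,int((np.abs(c[y0:y1,x0:x1].astype(int)-c0[y0:y1,x0:x1]).sum(2)>90).sum()),end=' ')
bot.job_done()
E
```

```text
[ 0.4766 -0.1865  0.042 ] 93
[ 0.4721 -0.2058  0.042 ] 94
hammer 0 tub 0 jar 908 sand 93 driver 0 tape 0 caul 0 the job is handed in; nothing more can be done
```

The job is done and handed in at about 58 s. I pulled the knob, tightened the screw and laid the key back on its rest.

**Last checks**
- **Knob:** it moved 19.8 mm in the top view, which is the middle click.
- **Screw:** when last measured, just before I drew the key out, the socket's hex stood at 21.2° (mod 60°). Tight is about 21.1°. I did not measure it again after the key came out.
- **Key:** it lies level across both notches with its short arm hanging down, about 3 mm further along the rest than where it started.
- **Other things:** the top view shows no change at the hammer, tub, screwdriver, tape roll or caul. The glue jar and sanding block could not be compared, because the arm hides them in the last picture.

**What went wrong on the way**
- **Screw:** backing the key off after the first tightening dragged the screw back about 10°. I turned it to the stop again from the far end and let go there.
- **Drawing the key out:** the first pull jammed, with 72 N at the wrist, below the 120 N limit. I freed the key by gripping next to its short arm and easing it back a few degrees.
- **Laying it down:** the first try pressed on the rest with about 35 N because the key was slightly tilted. I shifted it back about 4 mm, pressed it down with a lighter grip, and it dropped level into the notches when I let go.

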